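# Set the air throttle: isolator on, valve to its stop, two turns back, hold

### The job

Bring the bench air line into service: first turn the isolator's handle clockwise from off to on. Then, with the crank handle on the throttle valve's handwheel, close the wheel clockwise to its stop and back it off exactly two full turns counterclockwise; finish with the fingers still gripping the crank handle and the wheel at rest there, and do not let go. Leave the other things on the bench where they are.

Things in the scene. Friction and masses are not known exactly. Their poses are not given: they have to be found in the camera images.
- isolator_box: Fixed grey square enclosure, 96x96x50 mm, with a black band round it, a black round plate (66 mm wide, its top 56 mm above the bench) and the rotary handle on top. Origin: centre of the underside; x points to its back (two cable glands stick out there), y to its left, z up. Isolator and valve may change places (left or right of the robot's middle).
- isolator_grip (a point): Middle of the isolator's black bar handle, on its vertical axis, 77 mm above the bench. The straight bar is 16 mm wide, about 68 mm long with its narrower nose (pointer, thin steel line on top), and 30 mm tall (from 62 to 92 mm above the bench, over a 38 mm round collar 56 to 64 mm above it). The point's y axis runs along the bar to its nose and turns with it.
- isolator_handle (a joint): Angle of the isolator's handle, rad: 0 = off (nose to the box's +y side, at a small raised steel dot), 1.571 = on (nose to the box's back, +x, at a small raised steel bar), growing clockwise seen from above. It starts off. A spring detent pulls it to the nearer end (up to about 0.16 N m); past halfway it snaps on by itself when released.
- valve_body: Fixed brass throttle valve with two capped pipe ends, on a dark steel base plate 130x90x6 mm. Origin: centre of the underside; x along the pipe to its back, y left, z up. The wheel's vertical axis passes through the origin. A thin upright steel pin on the front (-x) end of the plate, 60 mm from the axis, marks where the crank handle stands when the valve is at its stop.
- wheel_hub (a point): Top of the handwheel's hub, on the wheel's vertical axis, 84 mm above the bench (a stem end 2 mm higher). The aluminium wheel has a 12 mm thick rim of 45 mm radius (102 mm over all), from 70 to 82 mm above the bench, and three spokes; it stays at this height while it turns.
- valve_wheel (a joint): Angle of the handwheel, rad: 0 = fully closed at the hard stop, growing counterclockwise seen from above as the valve opens (6.283 a turn, can go to 22). Starts between 0.9 and 4.6, that is less than one turn open. At value v the crank handle stands on the rim in direction (pi + v) counterclockwise from the valve body's x axis. Friction about 0.05 N m; it stays where it is left.
- crank_handle: Black upright revolving crank handle on the wheel's rim, 45 mm from the wheel's axis: 22 mm in diameter (20 at the foot), 46 mm tall, from 84.5 to 130.5 mm above the bench. Origin: centre of its lower end, z up along it. It spins freely on its pin, so the fingers can hold it at one orientation while they lead it round the circle; its own yaw means nothing.
- loupe: Bystander, loose: black eye loupe, 32x32x28 mm; origin: centre of its underside. Leave it alone.
- felt_cone: Bystander, loose: grey felt polishing cone standing up, 30x30x48 mm; origin: centre of its underside. Leave it alone.
- paste_tin: Bystander, loose: round tin of paste, 69x69x28 mm; origin: centre of its underside. Leave it alone.
- caliper: Bystander, loose: vernier caliper lying flat, 60x170x9 mm; origin: centre of its underside. Leave it alone.
- compound_green: Bystander, loose: bar of polishing compound, half white half green, 35x95x27 mm; origin: centre of its underside. Leave it alone.
- compound_lump: Bystander, loose: lump of whitish polishing compound, 47x54x39 mm; origin: centre of its underside. Leave it alone.
- brass_brush: Bystander, loose: wooden brush with brass bristles, 18x210x31 mm; origin: centre of its underside. Leave it alone.
There are look-alikes about, which are no part of the job. Leave any turquoise look-alike of the isolator_box alone.

How it is judged (in metres and radians):
On the way, in this order (a step that is already met when the one before it is completed fails the run):
1. the isolator is on (value of joint isolator_handle above 1.4 rad), for 0.2 s.
2. the valve is closed to its stop, led by the fingers on the crank handle (value of joint valve_wheel below 0.1 rad and contact force between the fingers and crank_handle above 0.5 N), for 0.1 s.
3. the valve is backed off two turns (value of joint valve_wheel between 12.306 and 12.826 rad), for 0.2 s.
At the end, for the whole second after the job is handed in: The isolator is on (within 0.17 rad of its end), the wheel is at rest two turns (12.566 rad, within 0.26 rad or 15 degrees) open from its stop, and the fingers still grip the crank handle with more than 3 N (all of step 3 and velocity of joint valve_wheel between -0.1 and 0.1 rad/s and value of joint isolator_handle above 1.4 rad and contact force between the fingers and crank_handle above 3 N); the arm keeps its last pose, push and grip.
It fails at once if a bystander is pushed away by more than 25 mm (distance of any of loupe, felt_cone, paste_tin, caliper, compound_green, compound_lump, brass_brush from where it was at the start of the episode above 0.025 m).
It also fails if it takes over 72 s, if anything falls off the work surface, if the arm or the gripper's body presses on something with over 40 N, if the wrist force passes 120 N, or if a joint passes its speed limit or range.

### The arm

A 7-joint arm with a two-finger parallel gripper is mounted at the origin on a cart in front of the work surface, level with it; the furniture and walls round the work are solid. World frame = base frame: x ahead of the robot, y to its left, z up, the work surface at z = 0. Lengths are in mm, angles in rad, forces in N, time in s.
With the tool pointing down it reaches from about 350 to 900 mm from the base axis. Payload 19.9 kg.
Tool frame: the origin (TCP) lies at the very end of the fingers, on their centre line; the grasp point (between the pads) lies 19 mm behind it; z points along the fingers, y is the line along which they close (so a half turn about z gives the same grasp; the last joint's range is limited). The gripper opens to 85 mm and grips with 20 to 120 N. Pads are 22 mm wide; open, the fingers measure 114 mm over their backs; the gripper's body (76 mm by 85 mm) begins 54 mm behind the grasp point. The pads swing forward as they close: fully open they stand 13 mm farther back than shut.
Start: joints at [1.181, 0.417, -0.01, 1.614, 0.005, 1.111, -0.053], TCP at [213.601, -587.347, 231.26] pointing down, gripper open.
Joint ranges: [-2.81, 2.81], [-0.39, 2.02], [-1.27, 1.25], [0.06, 2.57], [-1.19, 4.33], [0.19, 2], [-2.82, 2.82]. Speed limits (rad/s): [1.89, 1.89, 2.39, 2.39, 3.01, 3.01, 3.01].

### API

Orientations are given as a 3x3 rotation matrix whose columns are the frame's x, y, z axes.
In Python, from station import manip, claw, viewer, sign_off gives the robot as it stands. Calls block until the motion is done:
- manip.move_pose(position, orientation): joint-space move of the TCP to a pose.
- manip.move_linear(position, orientation=None, feed=150): straight line of the TCP; orientation=None keeps the orientation; feed is the mean speed in mm/s.
- manip.movej(angles): joint-space move.
- claw.let_go() and claw.close(newtons=None): open the fingers fully, or close them until they stop; newtons is the grip in N (None keeps the last).
- manip.sleep(seconds).
- manip.ik(position, orientation): joint angles nearest the present ones, or None.
- manip.get_obs(): the state.
- viewer.capture(name): name is "scene" or "top" or "wrist"; returns a dict with "color" (420x560x3 uint8, red, green, blue), "mtx" (3x3 intrinsics, pixels), "R" (3x3) and "t" (3): a world point X has camera coordinates R X + t. Camera axes: x right, y down, z forward; pixel columns grow to the right and rows downward; lengths in mm; the calibration is good to about 2 mm. A picture is of the moment at which its call begins. There is no depth.
A pose or a line that the arm cannot do raises manip.IKError and nothing moves.
- sign_off(): hands the job in; it is judged then, once.
The state is a dict: "time": time; "qpos": joint angles; "joint_vel": joint speeds; "effort": joint torques, N m; "position": TCP position; "orientation": TCP orientation; "contact_force": force on the tool from outside, world axes, zero at the start; "moment": the same for the moment, N m; "finger_gap": finger opening in mm; "grasp_force": force on a finger pad.
Only numpy, scipy, OpenCV 4.12 (cv2) and the standard library are available. Lean on these libraries where they do the work, as an engineer would, in place of code of your own. Each camera call takes 0.05 s, during which the arm holds its last target. There are 200 camera calls.

## Working session

There is one attempt and no reset: what is moved stays moved. The work goes in short steps, each a Python script; the robot and the scene stay as the last script left them, time stands still between calls to the robot, and variables do not carry over. Pictures are saved under pics/ and viewed, at most 10 in all, crops included, and the job is handed in when it is done.

```bash
mkdir -p pics; ls; python3 - <<'E'
from station import manip, claw, viewer
import cv2,numpy as np
for n in ("top","scene"):
    c=viewer.capture(n); cv2.imwrite(f"pics/{n}0.png",c["color"][:,:,::-1]); np.savez(f"pics/{n}0.npz",**c)
    print(n,c["mtx"].round(1).tolist(),c["R"].round(3).tolist(),c["t"].round(1).tolist())
o=manip.get_obs();print(o["time"],o["orientation"],o["finger_gap"])
E
```

```text
pics
top [[540.3, 0.0, 278.1], [0.0, 540.3, 208.7], [0.0, 0.0, 1.0]] [[0.02, -1.0, 0.005], [-0.993, -0.02, -0.113], [0.113, -0.003, -0.994]] [-59.0, 603.2, 1287.7]
scene [[397.2, 0.0, 289.4], [0.0, 397.2, 203.5], [0.0, 0.0, 1.0]] [[-0.518, -0.855, 0.004], [-0.457, 0.273, -0.847], [0.723, -0.441, -0.532]] [249.2, 340.8, 838.9]
0.1 [[ 9.39778910e-01  3.41782672e-01 -4.54423085e-04]
 [ 3.41782962e-01 -9.39778391e-01  9.90973084e-04]
 [-8.83595679e-05 -1.08660967e-03 -9.99999406e-01]] 85.1825537055963
```

View pics/top0.png

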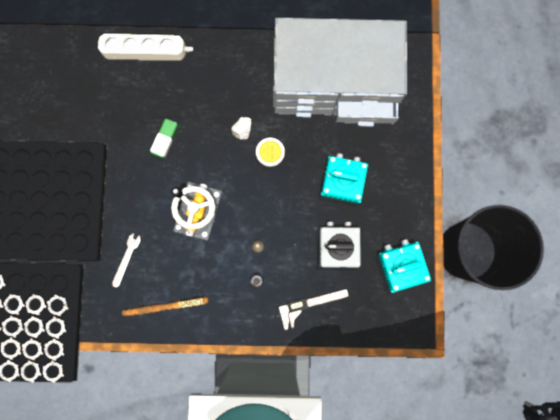

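View pics/scene0.png

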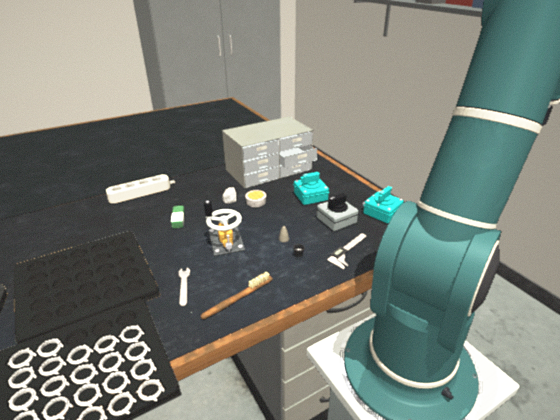

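Top view: the candidates for the isolator are the grey box with black handle at (341,246) and two turquoise look-alikes at (345,180) and (404,266). By the description I choose the grey one. The only valve is at (195,210), with its black crank at about (177,192). I'll check both in one crop.

```bash
cat > h.py <<'E'
import numpy as np, cv2
def load(n): return dict(np.load(f"pics/{n}.npz"))
def ray(c,uv,z):
    d=c["R"].T@np.linalg.inv(c["mtx"])@np.array([uv[0],uv[1],1.]); o=-c["R"].T@c["t"]
    return o+d*(z-o[2])/d[2]
def proj(c,X):
    p=c["mtx"]@(c["R"]@np.array(X,float)+c["t"]); return p[:2]/p[2]
E
python3 - <<'E'
from h import *
c=load("top0");im=c["color"][:,:,::-1]
a=im[205:285,305:385];b=im[170:250,155:235]
cv2.imwrite("pics/crop1.png",cv2.resize(np.hstack([a,b]),(800,400),interpolation=cv2.INTER_CUBIC))
for n,uv,z in (("iso",(341,246),60),("valve",(194,209),76),("crank",(176,192),130),("tq1",(345,180),60),("tq2",(404,266),60)): print(n,ray(c,uv,z).round(1))
E
```

```text
iso [ 515.1 -198.3   60. ]
valve [594.8 152.3  76. ]
crank [626.9 186.4 130. ]
tq1 [ 674.4 -206.9   60. ]
tq2 [ 470.7 -348.1   60. ]
```

View pics/crop1.png

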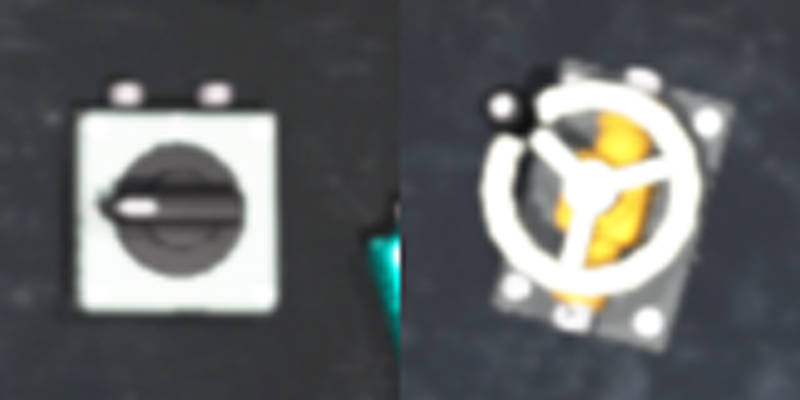

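The crop confirms the choice: a grey box with its glands toward +x (image up) and the nose toward +y (image left), so it is off. The valve's crank stands at upper left, and the pipe axis tilts slightly to the right. Now I'll measure both.

```bash
cat >> h.py <<'E'
def down(a):  # tool down, closing line (tool y) at world angle a
    y=np.array([np.cos(a),np.sin(a),0]);z=np.array([0,0,-1.]);return np.column_stack([np.cross(y,z),y,z])
E
python3 - <<'E'
from h import *
from station import manip
c=load("top0");hsv=cv2.cvtColor(c["color"],cv2.COLOR_RGB2HSV)
def comps(m,box,off=0):
    u0,v0,u1,v1=box; k=np.zeros(m.shape,np.uint8);k[v0:v1,u0:u1]=m[v0:v1,u0:u1]
    cs,_=cv2.findContours(k,cv2.RETR_EXTERNAL,cv2.CHAIN_APPROX_NONE); return max(cs,key=cv2.contourArea)
g=((hsv[...,2]>150)&(hsv[...,1]<60)).astype(np.uint8)
k=cv2.morphologyEx(g,cv2.MORPH_OPEN,np.ones((5,5)))
b=comps(k,(305,205,378,285)); r=cv2.minAreaRect(b);P=np.array([ray(c,p,50) for p in cv2.boxPoints(r)])
print("box",r,P.mean(0).round(1)); print(P.round(1).tolist())
w=((hsv[...,2]>190)&(hsv[...,1]<50)).astype(np.uint8)
e=comps(w,(170,180,222,235)); h=cv2.convexHull(e); el=cv2.fitEllipse(h)
print("wheel",el,ray(c,el[0],82).round(1), [np.hypot(*(ray(c,p[0],82)-ray(c,el[0],82))[:2]).round(1) for p in h])
# silhouette of plate: bolts
n,_,st,ce=cv2.connectedComponentsWithStats(((hsv[...,2]>170)&(hsv[...,1]<60)).astype(np.uint8))
for s,q in zip(st,ce):
    if 150<q[0]<235 and 165<q[1]<250: print("blob",s[4],q.round(1),ray(c,q,8).round(1))
for a0 in (0,np.pi):
    for a in (a0,a0-np.pi/2):
        q=manip.ik([515,-198,67],down(a)); print(round(a,2),None if q is None else np.round(q,2))
E
```

```text
box ((340.0, 246.5), (39.0, 38.0), 90.0) [ 514.5 -197.1   50. ]
[[560.3, -151.0, 50.0], [562.1, -242.6, 50.0], [468.7, -242.8, 50.0], [466.9, -152.0, 50.0]]
wheel ((192.557861328125, 207.7234344482422), (41.62837219238281, 51.1123046875), 30.525917053222656) [597.1 154.9  82. ] [np.float64(62.3), np.float64(60.3), np.float64(52.2), np.float64(51.2), np.float64(50.9), np.float64(51.3), np.float64(51.0), np.float64(50.6), np.float64(50.2), np.float64(51.0), np.float64(50.5), np.float64(59.0), np.float64(63.0), np.float64(49.7), np.float64(50.5), np.float64(50.9), np.float64(51.5), np.float64(55.4), np.float64(59.7)]
blob 998 [193.3 207.8] [605.2 164.7   8. ]
blob 15 [174.9 190.5] [647.8 212.4   8. ]
blob 34 [216.3 194. ] [641.2 108.5   8. ]
blob 37 [189.  232.8] [542.5 173.    8. ]
blob 42 [204.2 234. ] [540.3 135.3   8. ]
0 [ 0.69  0.55 -0.48  1.91  0.35  0.77  0.01]
-1.57 [ 0.46  0.51 -0.18  1.92  0.13  0.73 -1.37]
3.14 [ 0.2   0.51  0.14  1.92 -0.1   0.72 -2.74]
1.57 [ 0.78  0.58 -0.6   1.9   0.45  0.79  1.51]
```

```bash
python3 - <<'E'
from h import *
from station import manip,viewer
manip.move_pose([515,-198,230],down(0))
c=viewer.capture("wrist");np.savez("pics/w1.npz",**c);cv2.imwrite("pics/w1.png",c["color"][:,:,::-1])
print(manip.get_obs()["time"],proj(c,[515,-198,92]),proj(c,[515,-198,50]),(-c["R"].T@c["t"]).round())
E
```

```text
1.9417 [282.77663541 194.8063459 ] [282.75497177 184.5143693 ] [ 515. -124.  372.]
```

View pics/w1.png

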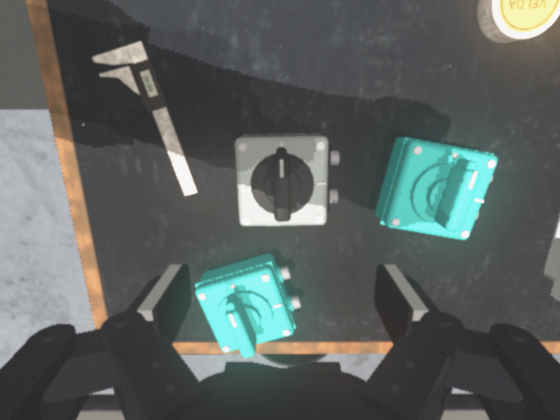

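Wrist view: the grey box's top face spans about (236..327, 136..226). The bar is vertical at (283,185) with its nose up (+y). Nothing touches it. Next I'll refine the centre with a mask and grip the bar.

```bash
python3 - <<'E'
from h import *
c=load("w1");g=cv2.cvtColor(c["color"],cv2.COLOR_RGB2GRAY);hsv=cv2.cvtColor(c["color"],cv2.COLOR_RGB2HSV)
m=np.zeros(g.shape,np.uint8);s=np.s_[115:245,220:345];m[s]=((g>95)&(hsv[...,1]<70))[s]
m=cv2.morphologyEx(m,cv2.MORPH_OPEN,np.ones((3,3)))
m=cv2.morphologyEx(m,cv2.MORPH_CLOSE,np.ones((3,3)))
cs,_=cv2.findContours(m,cv2.RETR_EXTERNAL,cv2.CHAIN_APPROX_NONE);b=max(cs,key=cv2.contourArea)
f=np.zeros_like(m);cv2.drawContours(f,[b],-1,1,-1);f=cv2.morphologyEx(f,cv2.MORPH_OPEN,np.ones((25,25)))
cs,_=cv2.findContours(f,cv2.RETR_EXTERNAL,cv2.CHAIN_APPROX_NONE);r=cv2.minAreaRect(cs[0])
P=np.array([ray(c,p,50) for p in cv2.boxPoints(r)]);print(r,P.mean(0).round(1),P.round(1).tolist())
# black plate disc
d=np.zeros_like(m);d[145:222,245:320]=(g<75)[145:222,245:320]
d=cv2.morphologyEx(d,cv2.MORPH_CLOSE,np.ones((5,5)));d=cv2.morphologyEx(d,cv2.MORPH_OPEN,cv2.getStructuringElement(2,(31,31)))
cs,_=cv2.findContours(d,cv2.RETR_EXTERNAL,cv2.CHAIN_APPROX_NONE);cc=max(cs,key=cv2.contourArea);e=cv2.fitEllipse(cc);print(e,ray(c,e[0],56).round(1))
E
```

```text
((281.5, 181.0), (90.0, 91.0), 90.0) [ 513.7 -196.3   50. ] [[468.5, -148.5, 50.0], [559.2, -148.7, 50.0], [562.9, -244.2, 50.0], [464.2, -244.0, 50.0]]Traceback (most recent call last):
  File "<stdin>", line 13, in <module>
ValueError: max() iterable argument is empty
```

```bash
python3 - <<'E'
from h import *
from station import manip,claw
p=[514,-196.7]
def s(t):
    o=manip.get_obs();print(t,round(o["time"],1),o["position"].round(1) if hasattr(o["position"],'round') else o["position"],np.round(o["contact_force"],1),np.round(o["moment"],2),round(o["finger_gap"],1),np.round(o["grasp_force"],1))
manip.move_linear(p+[69],down(0),feed=120);s("down")
claw.close(25);s("grip")
for k in range(1,7):
    manip.move_pose(p+[69],down(-k*np.pi/12));s(k)
manip.move_pose(p+[69],down(-1.6));s("end")
E
```

```text
down 3.4 [ 514.4 -196.9   69.6] [ 0.5 -0.1 -0. ] [-0.01 -0.02 -0.02] 85.3 0.0
grip 4.1 [ 514.1 -196.7   69.1] [-1.  -0.5  3.8] [0.02 0.22 0.18] 15.3 28.3
1 4.4 [ 514.2 -196.7   69.1] [ 0.5 -1.3  2.5] [-0.24  0.05  0.14] 15.7 28.3
2 4.7 [ 514.3 -196.8   69.1] [ 1.7 -1.1  2.2] [-0.38 -0.26  0.11] 14.9 28.2
3 5.1 [ 514.3 -196.8   69.1] [ 3.1 -2.5  2.9] [-0.66 -0.65  0.  ] 15.4 28.0
4 5.4 [ 514.3 -196.9   69.2] [ 4.3 -3.1  3.3] [-0.91 -0.85 -0.13] 15.4 28.0
5 5.7 [ 514.3 -197.    69.1] [ 3.6 -3.   3.5] [-1.07 -0.89 -0.19] 15.7 28.0
6 6.1 [ 514.4 -197.1   69.1] [ 4.6 -5.   3.4] [-1.09 -0.95 -0.03] 15.5 28.0
end 6.3 [ 514.4 -197.1   69.2] [ 4.1 -4.6  4.3] [-1.05 -0.83  0.85] 15.3 36.6
```

```bash
python3 - <<'E'
from h import *
from station import manip,claw,viewer
claw.let_go(); manip.move_linear([514,-196.7,235],feed=200)
a=np.deg2rad(-105)
for A in (a,a+np.pi): 
    for th in range(0,360,90):
        q=manip.ik([597+45*np.cos(th/57.3),154+45*np.sin(th/57.3),95],down(A)); print(round(A,2),th,None if q is None else np.round(q,2))
c=viewer.capture("wrist");cv2.imwrite("pics/w2.png",c["color"][:,:,::-1])
manip.move_pose([597,154,250],down(a))
d=viewer.capture("wrist");np.savez("pics/w3.npz",**d)
m=np.hstack([cv2.resize(c["color"],None,fx=.7,fy=.7),cv2.resize(d["color"],None,fx=.7,fy=.7)])
m=np.hstack([c["color"][80:380,180:380],d["color"][0:300,0:560]])
cv2.imwrite("pics/w23.png",m[:,:,::-1]);print(manip.get_obs()["time"],proj(d,[597,154,84]))
E
```

```text
-1.83 0 [-0.18  0.63 -0.14  1.62  0.11  0.9  -2.2 ]
-1.83 90 [-0.24  0.58 -0.18  1.7   0.13  0.87 -2.3 ]
-1.83 180 [-0.19  0.5  -0.17  1.85  0.11  0.8  -2.25]
-1.83 270 [-0.13  0.55 -0.14  1.76  0.1   0.84 -2.14]
1.31 0 [ 0.14  0.71 -0.61  1.61  0.47  0.98  0.68]
1.31 90 [ 0.08  0.66 -0.62  1.69  0.46  0.94  0.59]
1.31 180 [ 0.15  0.57 -0.62  1.84  0.42  0.87  0.64]
1.31 270 [ 0.22  0.62 -0.61  1.75  0.43  0.91  0.74]
9.4333 [280.62129436 189.86924883]
```

View pics/w23.png

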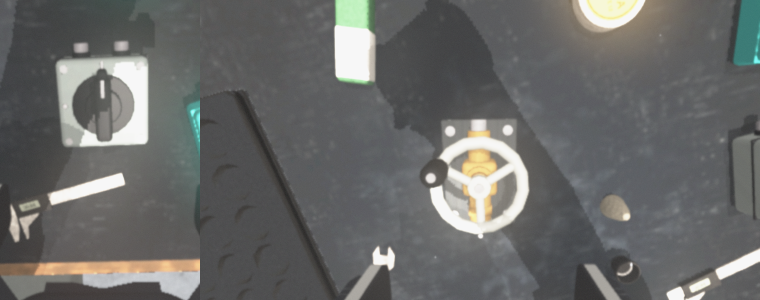

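The left part shows the isolator on, with its nose at the glands. The right part (subtract 200 from the column) shows the wheel centre near (280,187), the crank top near (233,175) and the stop pin near (280,236). The view lines up with the valve axes. Next I'll measure both points.

```bash
python3 - <<'E'
from h import *
from scipy.optimize import least_squares
c=load("w3");g=cv2.cvtColor(c["color"],cv2.COLOR_RGB2GRAY);hsv=cv2.cvtColor(c["color"],cv2.COLOR_RGB2HSV)
m=np.zeros(g.shape,np.uint8);s=np.s_[125:245,215:345];m[s]=((g>150)&(hsv[...,1]<60))[s]
cs,_=cv2.findContours(m,cv2.RETR_EXTERNAL,cv2.CHAIN_APPROX_NONE);b=max(cs,key=cv2.contourArea)
P=np.array([ray(c,p[0],76)[:2] for p in cv2.convexHull(b)])
f=least_squares(lambda x:np.hypot(*(P-x[:2]).T)-51,[597,154],loss="cauchy",f_scale=1)
print("wheel",f.x.round(1),f.fun.round(1))
hub=np.zeros_like(m);  # hub/stem
k=np.zeros(g.shape,np.uint8);s=np.s_[150:200,210:252];k[s]=(g<70)[s]
k=cv2.morphologyEx(k,cv2.MORPH_OPEN,np.ones((5,5)))
cs,_=cv2.findContours(k,cv2.RETR_EXTERNAL,cv2.CHAIN_APPROX_NONE)
for q in cs: print(cv2.boundingRect(q),cv2.contourArea(q))
cv2.imwrite("pics/crank.png",cv2.resize(c["color"][120:245,205:345,::-1],None,fx=4,fy=4,interpolation=cv2.INTER_CUBIC))
for z in (84.5,107,130.5):print(z,[proj(c,[628+dx,186.6+dy,z]).round(0).tolist() for dx,dy in((0,0),(11,0),(0,11))])
E
```

```text
wheel [599.  155.7] [-0.   0.2  0.4  0.8  0.8  0.6  0.2  0.4 -0.   0.2  0.2 -0.3  0.2  0.
 -0.1  0.3  0.4  0.1  0.3  0.4  0.  -0.3  5.9  5.8  1.1  0.9  0.6  0.6
  0.7  0.5  0.6  0.5 -0.  -1.1 -0.8  0.1  0.4  0.3  0.6  0.7 -0.3]
84.5 [[240.0, 169.0], [237.0, 158.0], [230.0, 172.0]]
107 [[237.0, 173.0], [233.0, 161.0], [226.0, 176.0]]
130.5 [[233.0, 178.0], [229.0, 166.0], [221.0, 182.0]]
```

View pics/crank.png

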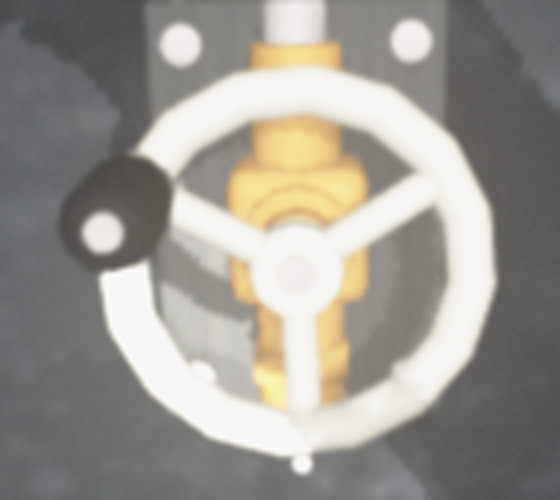

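The crop shows the stem at image (279,188), the crank top's pin at (230.5,178), and the stop pin at (280.5,236). The stop pin sits just outside the rim.

```bash
python3 - <<'E'
from h import *
c=load("w3");h=ray(c,(279,188),86);k=ray(c,(230.5,178),131);print(h,k)
C=np.array([598.3,155.5]);d=k[:2]-C;print(np.hypot(*d),np.degrees(np.arctan2(d[1],d[0])))
B=[ray(c,(205+u/4,120+v/4),8)[:2] for u,v in((181,45),(411,41))];e=B[0]-B[1];print(B,"yaw",np.degrees(np.arctan2(e[1],e[0]))-90)
t=load("top0");print(ray(t,(174.9,190.5),131),ray(t,(155+592-400,0),86)[:1], ray(t,(155+(593-400)/5,170+186/5),86))
E
```

```text
[599.73801715 154.91887533  86.        ] [628.99998326 188.70818848 131.        ]
45.22469186268897 47.24753503312767
[array([657.04976519, 175.28207824]), array([640.5112291 , 109.36331048])] yaw -14.084371326751892
[630.16607916 188.84867127 131.        ] [1118.48137037] [597.9365021  151.90482779  86.        ]
```

```bash
cat >> h.py <<'E'
def st(manip,t,C):
    o=manip.get_obs();p=np.array(o["position"]);d=p[:2]-C
    print(t,round(o["time"],1),p.round(1),"r%.1f th%.1f"%(np.hypot(*d),np.degrees(np.arctan2(d[1],d[0]))),"F",np.round(o["contact_force"],1),"gap%.1f gf%.1f"%(o["finger_gap"],o["grasp_force"]))
    return o
A=np.deg2rad(-104.5)
def at(C,th,r=45,z=95): return [C[0]+r*np.cos(np.radians(th)),C[1]+r*np.sin(np.radians(th)),z]
E
python3 - <<'E'
from h import *
from station import manip,claw
C=np.array([598.7,155.2])
manip.move_pose([629.3,188.6,180],down(A))
manip.move_linear([629.3,188.6,95],feed=120);st(manip,"down",C)
claw.close(40);st(manip,"grip",C)
for th in np.arange(35,-61,-12):
    manip.move_linear(at(C,th),down(A),feed=80);st(manip,th,C)
E
```

```text
down 10.7 [629.8 188.7  96. ] r45.7 th47.1 F [-0.4  0.7  1.2] gap85.2 gf0.0
grip 11.3 [629.5 188.8  95.3] r45.6 th47.5 F [0.7 1.1 3.4] gap20.5 gf39.1
35 11.6 [636.3 180.7  95.3] r45.4 th34.1 F [3.9 0.9 3.6] gap20.8 gf39.3
23 11.9 [640.7 172.4  95.3] r45.4 th22.3 F [4.7 1.  5. ] gap21.0 gf39.4
11 12.1 [643.2 163.4  95.3] r45.3 th10.5 F [ 5.5 -0.1  5.1] gap20.5 gf39.6
-1 12.4 [643.9 153.9  95.3] r45.2 th-1.6 F [ 4.6 -1.1  4.9] gap20.4 gf39.9
-13 12.7 [642.5 144.5  95.3] r45.1 th-13.7 F [ 2.7 -2.2  6.4] gap20.8 gf40.3
-25 12.9 [639.3 135.7  95.2] r45.0 th-25.7 F [ 1.8 -2.   6.8] gap20.7 gf40.4
-37 13.2 [634.3 127.7  95.2] r45.0 th-37.7 F [ 1.6 -3.   7.4] gap20.7 gf40.5
-49 13.5 [627.7 121.   95.2] r44.9 th-49.7 F [-0.1 -2.   8.1] gap20.8 gf40.5
```

```bash
python3 - <<'E'
from h import *
from station import manip,claw
C=np.array([598.7,155.2])
for th in np.arange(-61,-182,-12):
    manip.move_linear(at(C,th),down(A),feed=80)
st(manip,th,C)
for th in np.arange(-184,-212,-2.5):
    manip.move_linear(at(C,th),down(A),feed=25);o=st(manip,th,C)
    t=np.radians(th); ft=np.dot(o["contact_force"][:2],[-np.sin(t),np.cos(t)]);print("ft",ft.round(1))
    if ft>14: break
manip.sleep(0.4);st(manip,"stop",C)
E
```

```text
-181 16.4 [553.9 156.8  95.2] r44.8 th178.0 F [ 5.2 -0.3  4.2] gap20.5 gf40.2
-184.0 16.6 [554.  158.7  95.2] r44.8 th175.5 F [4.3 1.1 4.8] gap20.4 gf40.2
ft -1.4
-186.5 16.9 [554.2 160.6  95.2] r44.9 th173.1 F [5.2 0.4 5.3] gap20.6 gf40.3
ft -1.0
-189.0 17.1 [554.4 162.5  95.2] r44.9 th170.7 F [ 5.  -0.7  5.1] gap20.6 gf40.3
ft -0.1
-191.5 17.4 [554.7 164.4  95.2] r44.9 th168.2 F [ 5.  -0.7  5.4] gap20.5 gf40.3
ft -0.4
-194.0 17.6 [555.1 166.2  95.2] r44.9 th165.8 F [ 4.5 -0.2  5.9] gap20.5 gf40.4
ft -0.9
-196.5 17.9 [555.3 166.8  95.1] r44.9 th165.0 F [-0.2 -6.5 11.7] gap20.7 gf41.0
ft 6.3
-199.0 18.1 [555.4 167.1  95. ] r44.9 th164.7 F [ -4.2 -16.1  17.5] gap20.6 gf41.9
ft 16.6
stop 18.6 [555.4 167.1  95. ] r44.9 th164.7 F [ -4.4 -16.   17.3] gap20.8 gf41.9
```

The stop shows clearly at 165.3°, as predicted. Now I'll back off 720°.

```bash
python3 - <<'E'
from h import *
from station import manip,claw,viewer
C=np.array([598.7,155.2])
S=-194.7
for i,th in enumerate(np.linspace(S,S+720,61)):
    manip.move_linear(at(C,th),down(A),feed=80 if i else 25)
    if i%6==0: st(manip,round(th-S),C)
manip.sleep(.5);st(manip,"end",C)
c=viewer.capture("top");d=viewer.capture("scene")
f=lambda im,s:cv2.resize(im[s],(400,400),interpolation=cv2.INTER_CUBIC)
m=np.hstack([cv2.resize(c["color"],(400,300)),cv2.resize(d["color"],(400,300))])
cv2.imwrite("pics/end.png",m[:,:,::-1])
E
```

```text
0 18.8 [555.1 166.3  95.2] r44.9 th165.8 F [ 3.1 -1.5  6.2] gap20.9 gf40.5
72 20.4 [574.5 117.8  95.2] r44.6 th-122.9 F [1.8 2.3 6.9] gap21.0 gf40.9
144 22.0 [627.2 120.6  95.2] r44.8 th-50.5 F [ 2.2 -0.4  8.8] gap20.5 gf41.0
216 23.6 [640.5 172.9  95.3] r45.4 th22.9 F [4.9 3.7 5.2] gap20.7 gf40.8
288 25.2 [595.2 200.5  95.2] r45.4 th94.5 F [-0.8  1.7  9.1] gap20.9 gf41.1
360 26.8 [555.1 165.8  95.2] r44.9 th166.3 F [ 3.6 -1.2  6.8] gap20.5 gf41.0
432 28.4 [574.6 117.7  95.2] r44.6 th-122.8 F [2.4 3.2 7.5] gap20.8 gf41.0
504 30.0 [627.2 120.6  95.2] r44.8 th-50.6 F [ 1.9 -0.2  9.6] gap21.0 gf41.2
576 31.6 [640.6 172.6  95.3] r45.3 th22.6 F [4.8 3.8 5.5] gap20.2 gf40.9
648 33.2 [595.2 200.5  95.2] r45.5 th94.5 F [-1.6  2.4  9.5] gap20.4 gf41.2
720 34.8 [555.1 165.7  95.2] r44.9 th166.5 F [ 2.9 -0.5  7.4] gap20.6 gf41.2
end 35.3 [555.2 166.1  95.2] r44.9 th166.0 F [ 3.  -2.   8.3] gap20.8 gf41.2
```

View pics/end.png

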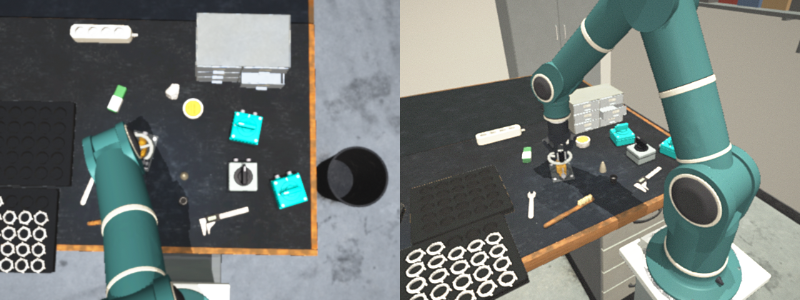

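The end view shows the isolator on at (243,176) in the left half and the gripper on the crank at the valve. The bystanders are where they were. The grip reads 41 N.

```bash
python3 -c "
from station import sign_off
print(sign_off())"
```

```text
the job is handed in; nothing more can be done
None
```

The job is handed in, verdict not shown: the isolator is on, the valve was closed to its stop and backed off two turns (within about 1° by arm position), and the fingers still hold the crank at about 41 N.

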